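Dress the cut end of a crampon bar with a grip file

ROBOT

A 7-joint arm with a two-finger parallel gripper is mounted at the origin on the work surface. World frame = base frame: x ahead of the robot, y to its left, z up, the work surface at z = 0. Lengths are in m, angles in rad, forces in N, time in s.
With the tool pointing down it reaches from about 0.425 to 0.925 m from the base axis. Payload 6.8 kg.
Tool frame: the origin (TCP) lies at the very end of the fingers, on their centre line; the grasp point (between the pads) lies 19 mm behind it; z points along the fingers, y is the line along which they close (so a half turn about z gives the same grasp; the last joint's range is limited). The gripper opens to 88 mm and grips with 3 to 60 N. Pads are 20 mm wide; open, the fingers measure 115 mm over their backs; the gripper's body (75 mm by 178 mm) begins 61 mm behind the grasp point.
Start: joints at [1.134, 0.477, 0.022, 1.555, -0.011, 1.109, -0.083], TCP at [0.218, -0.639, 0.223] pointing down, gripper open.
Joint ranges: [-2.96, 2.96], [-0.34, 2.1], [-1.41, 1.46], [0.24, 2.44], [-1.37, 4.51], [0.17, 1.92], [-2.96, 2.96]. Speed limits (rad/s): [2.39, 2.39, 3.14, 3.14, 3.14, 3.14, 3.14].

INTERFACE

Orientations are given as a unit quaternion [w, x, y, z].
In Python, from workcell import r gives the robot as it stands. The module is installed in compiled form; this text tells all that it offers.
- The arm moves only by the tool send_rows, never from a script. Its arguments are lists of equal length, an entry for each row: "delta_rot": the turn, a rotation vector about the tool's x, y, z in units of 5 degrees (1.0 is 5 degrees), a list of three; "dp": the shift along the tool's x, y, z in m, a list of three; "claw": the closure in counts, from 0 (fully open) to 255 (shut). A call has 1 to 8 rows; each row is the pose to reach, as a shift and turn from the pose commanded when the call began, along the tool's axes at that moment; what a row does not reach only later rows make up. A row lasts 1/12 s, in which the tool goes at most 41.7 mm and 7.16 degrees, less where a joint would pass 70% of its speed; a pose out of reach is approached as far as the arm can. A call with a gripper value outside its range is refused whole. The fingers move at their own pace and stop on an object; the grip force is fixed at half the most. Time passes only in rows, so rows that repeat a pose let the fingers close. It gives the time, the measured TCP pose, the force, the opening and the grip force at its end, in the units of the state.
- r.read_state(): the state, without advancing time (a new reading comes with each control period).
- r.capture(name): name is "scene" or "top" or "wrist"; returns (picture, depth): 420x560x3 uint8, blue, green, red; 420x560 float32, m along the optical axis (not along the pixel's ray), 0 where there is no reading.
- r.camera_info(name): a dict with "mtx" (3x3 intrinsics, pixels), "D" ([k1, k2, p1, p2, k3] as OpenCV has them; the pictures are not rectified), "extrinsics" (4x4, takes a point from world to camera coordinates). Camera axes: x right, y down, z forward; pixel columns grow to the right and rows downward; lengths in m; the calibration is good to about 2 mm. A picture is of the moment at which its call begins: read the wrist's pose just before it. camera_info takes no time and is no camera call; for the wrist camera it gives the pose at the moment of the call.
- r.hand_in(): hands the job in; it is judged then, once.
Trained networks look in the newest picture that a camera, given by its name, has taken for a name from the list of things; names that differ only in an ending like _2 or _b are one class to them, and where a whole thing is asked for, a point or a joint stands for the part that bears it (a point fixed in the world has none). Each returns a list of dicts, best first, with "confidence" (0 to 1); they miss things now and then, are a little off and sometimes report something else, mostly with a low value. They report only what shows in the picture. A call takes as long as a camera call. They do not tell look-alikes from the thing itself.
- r.recognise(thing, camera): "pixel" ([column, row] in pixels, amid what is visible of it).
- r.silhouettes(thing, camera): "mask" (420x560 bool, what is visible of it) and "pixel" ([column, row] in pixels, amid what is visible of it).
The state is a dict: "time_s": time; "q": joint angles; "joint_vel": joint speeds; "effort": joint torques, N m; "eef_pos": TCP position; "orientation": TCP orientation; "force": force on the tool from outside, world axes, zero at the start; "moment": the same for the moment, N m; "finger_gap": finger opening in m; "finger_force": force on a finger pad.
Only numpy, scipy, OpenCV 4.12 (cv2) and the standard library are available. Lean on these libraries where they do the work, as an engineer would, in place of code of your own. Each camera call takes 0.05 s, during which the arm holds its last target. There are 200 camera calls.

TASK

Take the grip file from its wooden tray and dress the cut top end of the steel crampon bar that stands in the ski clamp: three full forward strokes, toe first, straight across the bar from its lever side (the clamp's near side) to its far side, pressing lightly and steadily (about 8 N, never as much as 15 N) and lifting the file clear of the bar before each return. Then lay the file flat in its tray again and let go, leaving the other things on the shelf where they are.

Things in the scene. Friction and masses are not known exactly. Their poses are not given: they have to be found in the camera images.
- clamp: grey ski clamp on a dark base plate 150 x 120 x 12 mm, fixed; origin under its centre, z up. Two upright jaws, 28 mm (x) by 70 mm (y), tops 62 mm high, fill x from 10 to 38 mm on either side; a black lock lever lies low (under 40 mm) on the -x side, towards the robot. A flat steel bar stands upright midway between the jaws. The file is to be pushed along this frame's +x
- jaw_top (a point): centre of the bar's section, level with the jaw tops, clamp axes. The bar is 26 mm wide (y), 4 mm thick (x); its flat top end stands 28 to 52 mm above this point, differently each time and not reported: feel for it. It sits on rubber and yields downward about 1 mm per 4 N
- bar_give (a joint): how far the bar has been dragged along the clamp's x in its rubber lining, m: 0 at rest, spring 1.2 N per mm, positive when the file drags it forward (+x), negative when dragged backward
- file: file blade with a black moulded grip on it, loose, 0.13 to 0.21 kg; origin at the centre of the blade's flat underside, x towards the toe, z up as it lies. Blade 160 mm long (x from -80 to 80 mm), 26 mm wide, 6 mm thick; the front 20 mm (toe) is narrowed to 16 mm. The teeth are the whole underside
- file_mid (a point): centre of the file's grip, 24 mm above the blade's underside, file axes; here the grip is 70 mm long (x), 24 mm wide (y: pinch it across y) and 36 mm high (6 to 42 mm above the underside). A low stop (16 mm high) is behind it
- file_toe (a point): tip of the file's toe on the underside, 80 mm ahead of the file's origin. A full stroke begins with this point some 25 mm past the bar along the clamp's +x and ends when it is at least 100 mm past it
- tray: shallow wooden tray fixed on the shelf, 250 x 140 mm outside (long along its x), walls 6 mm thick and 16 mm high, floor 6 mm thick; origin under its centre. The file starts in it, toe more or less along +x, lying flat
- multitool: folded steel multi-tool, 100 x 22 x 18 mm, bystander; origin under it
- headlamp: black headlamp with grey strap, about 110 x 75 x 40 mm, bystander; origin under it
- jar: frosted storage jar with a twist lid, 92 mm across, 112 mm high, bystander; origin under it
- crampon: grey crampon, about 200 x 80 x 80 mm, points down, bystander; origin under it
- shovel_grip: orange shovel grip with a D-shaped end, about 205 x 125 x 34 mm, bystander; origin under it
- wax: pale block of ski wax, 80 x 45 x 28 mm, bystander; origin under it
Mind the look-alikes: they are no part of the job. Leave any purple look-alike of the file alone. What is shaped like the clamp but yellow is not meant.

How it is judged:
By the outcome, as a careful person would: the job done as asked, in the order asked, and still so for the second after the job is handed in, with the robot touching nothing.
It also fails if it takes over 72 s, if anything falls off the work surface, if the arm or the gripper's body presses on something with over 40 N, if the wrist force passes 120 N, or if a joint passes its speed limit or range.

## Working session

There is one attempt and no reset: what is moved stays moved. The work goes in short steps, Python scripts to look and compute and a tool call to move; the robot and the scene stay as the last step left them, time stands still between calls to the robot, and variables do not carry over. Pictures are saved under pics/ and viewed, at most 10 in all, crops included, and the job is handed in when it is done.

Besides the shell and the picture viewer there is one more tool, called after ">>>" as name(argument=value, ...), one argument or row to a line, values as JSON. send_rows: Moves the arm, as the interface text tells. Its arguments: {"type":"object","properties":{"delta_rot":{"type":"array"},"dp":{"type":"array"},"claw":{"type":"array"}},"required":["delta_rot","dp","claw"]}

```bash
mkdir -p pics; cat > h.py <<'E'
import numpy as np, cv2
from workcell import r
def world(cam,px,depth,info=None):
    i=info or r.camera_info(cam); K=np.array(i["mtx"]);D=np.array(i["D"]);T=np.array(i["extrinsics"])
    px=np.atleast_2d(np.array(px,float)); u=cv2.undistortPoints(px[:,None],K,D)[:,0]
    z=np.array(depth,float).reshape(-1); P=np.c_[u*z[:,None],z]
    return (P-T[:3,3])@T[:3,:3]
def project(cam,P):
    i=r.camera_info(cam);T=np.array(i["extrinsics"])
    return cv2.projectPoints(np.atleast_2d(np.array(P,float)),cv2.Rodrigues(T[:3,:3])[0],T[:3,3],np.array(i["mtx"]),np.array(i["D"]))[0][:,0]
def cloud(cam,depth,mask):
    v,u=np.nonzero(mask&(depth>0)); return world(cam,np.c_[u,v],depth[v,u])
E
python3 - <<'E'
from h import *
s=r.read_state();print({k:np.round(s[k],3).tolist() for k in s})
for c in("scene","top"):
    p,d=r.capture(c);cv2.imwrite(f"pics/{c}0.png",p);np.save(f"{c}d.npy",d)
    for t in("file","clamp","tray"):
        for m in r.silhouettes(t,c):
            P=cloud(c,d,m["mask"]);print(c,t,round(m["confidence"],2),np.round(m["pixel"]),np.round(np.median(P,0),3) if len(P) else None, np.round(np.percentile(P,[2,98],axis=0),3).tolist() if len(P) else '')
E
```

```text
{'time_s': 0.0, 'q': [1.134, 0.478, 0.022, 1.556, -0.011, 1.109, -0.083], 'joint_vel': [-0.001, -0.0, -0.001, -0.001, 0.002, -0.001, -0.0], 'effort': [0.001, -58.285, 1.535, -27.262, -0.054, 0.017, 0.0], 'eef_pos': [0.218, -0.638, 0.222], 'orientation': [-0.001, 0.987, 0.164, -0.0], 'force': [-0.501, 0.178, -0.3], 'moment': [0.009, 0.03, 0.038], 'finger_force': 0.0, 'finger_gap': 0.088}
scene file 0.82 [295. 270.] [0.555 0.18  0.022] [[0.474, 0.162, 0.007], [0.621, 0.189, 0.05]]
scene file 0.73 [381. 235.] [0.301 0.192 0.017] [[0.219, 0.166, 0.002], [0.366, 0.21, 0.044]]
scene file 0.45 [296. 282.] [0.559 0.187 0.006] [[0.427, 0.097, -0.0], [0.675, 0.254, 0.018]]
scene clamp 0.95 [219. 186.] [ 0.602 -0.17   0.021] [[0.517, -0.244, 0.0], [0.671, -0.129, 0.081]]
scene clamp 0.72 [299. 168.] [ 0.36  -0.104  0.029] [[0.264, -0.182, 0.0], [0.423, -0.061, 0.094]]
scene clamp 0.55 [161. 136.] [ 0.671 -0.458  0.036] [[0.562, -0.525, -0.003], [0.75, -0.42, 0.069]]
scene tray 0.72 [296. 280.] [0.557 0.186 0.006] [[0.427, 0.097, 0.001], [0.673, 0.255, 0.018]]
scene tray 0.41 [404. 331.] [0.459 0.441 0.11 ] [[0.403, 0.395, 0.002], [0.488, 0.478, 0.114]]
top file 0.68 [225. 296.] [0.294 0.186 0.013] [[0.219, 0.166, 0.001], [0.367, 0.213, 0.046]]
top file 0.19 [228. 204.] [0.545 0.175 0.023] [[0.474, 0.163, 0.006], [0.623, 0.194, 0.052]]
top clamp 0.7 [356. 188.] [ 0.59  -0.185  0.016] [[0.516, -0.245, 0.008], [0.671, -0.131, 0.067]]
top clamp 0.61 [333. 274.] [ 0.349 -0.119  0.015] [[0.268, -0.18, 0.007], [0.424, -0.063, 0.066]]
top tray 0.83 [230. 200.] [0.554 0.175 0.007] [[0.431, 0.1, 0.002], [0.674, 0.252, 0.019]]
```

View pics/scene0.png

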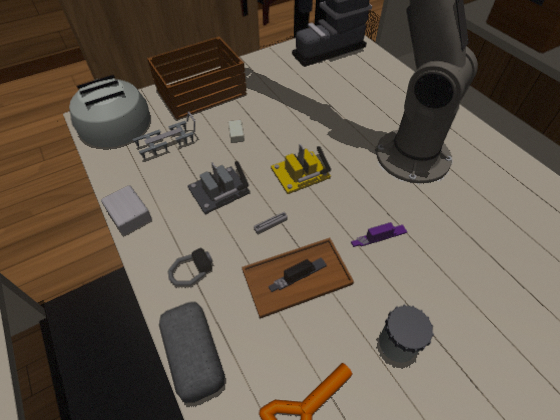

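View pics/top0.png

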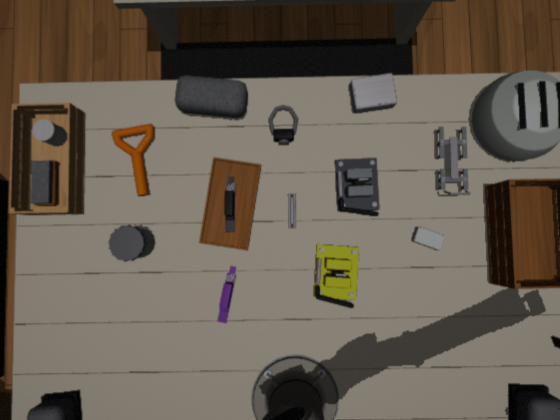

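The black file is in the tray at scene (297,270) / top (230,204). The purple look-alike is outside the tray at scene (380,235) / top (227,295). The grey clamp is at scene (219,186) / top (357,185), and the yellow one not meant is at scene (300,168) / top (337,272). I choose the black file and the grey clamp, and check both in one close crop.

```bash
python3 - <<'E'
from h import *
s=cv2.imread("pics/scene0.png");t=cv2.imread("pics/top0.png")
f=lambda im,x,y,w,h:cv2.resize(im[y:y+h,x:x+w],(400,300),interpolation=cv2.INTER_CUBIC)
g=np.vstack([np.hstack([f(s,250,240,100,75),f(s,180,140,80,60)]),np.hstack([f(t,190,165,100,75),f(t,320,155,80,60)])])
g=np.clip(g.astype(float)*1.7,0,255).astype(np.uint8)
cv2.imwrite("pics/crop1.png",g)
d=np.load("topd.npy")
for n,x,y,w,h,zl in(("tray",195,150,75,105,(.012,.022)),("file",215,170,35,70,(.02,.06)),("jaw",335,160,45,55,(.055,.07)),("bar",335,160,45,55,(.075,.13)),("base",330,150,55,70,(.008,.017))):
    for c,dd in(("top",d),):
        m=np.zeros(dd.shape,bool);m[y:y+h,x:x+w]=1
        P=cloud(c,dd,m);P=P[(P[:,2]>zl[0])&(P[:,2]<zl[1])]
        if len(P)>4:
            rc=cv2.minAreaRect((P[:,:2]*1000).astype(np.float32));print(n,len(P),np.round(rc[0],1),np.round(rc[1],1),round(rc[2],1),np.round(np.median(P,0),4))
        else:print(n,len(P))
d=np.load("scened.npy");m=np.zeros(d.shape,bool);m[140:210,185:250]=1;P=cloud("scene",d,m);P=P[P[:,2]>.07];print(len(P),np.round(P[:40:3],3).tolist())
E
```

```text
tray 750 [552.3 175.9] [140.7 250.4] 80.3 [0.5444 0.1754 0.0158]
file 288 [513.1 164. ] [146.3  50.6] 20.4 [0.5449 0.1752 0.0469]
jaw 574 [ 600.5 -188. ] [76.3 69.5] 2.3 [ 0.5944 -0.1867  0.0616]
bar 38 [ 599.4 -187.8] [25.8  3.9] 88.0 [ 0.5986 -0.1859  0.1055]
base 1143 [ 601.  -183.4] [150.5 130.7] 0.9 [ 0.6022 -0.194   0.0122]
51 [[0.598, -0.201, 0.111], [0.599, -0.201, 0.104], [0.599, -0.192, 0.108], [0.6, -0.201, 0.095], [0.597, -0.183, 0.11], [0.599, -0.179, 0.111], [0.6, -0.187, 0.1], [0.6, -0.199, 0.085], [0.597, -0.178, 0.103], [0.599, -0.183, 0.095], [0.599, -0.195, 0.08], [0.596, -0.175, 0.097], [0.6, -0.176, 0.094], [0.599, -0.18, 0.086]]
```

View pics/crop1.png

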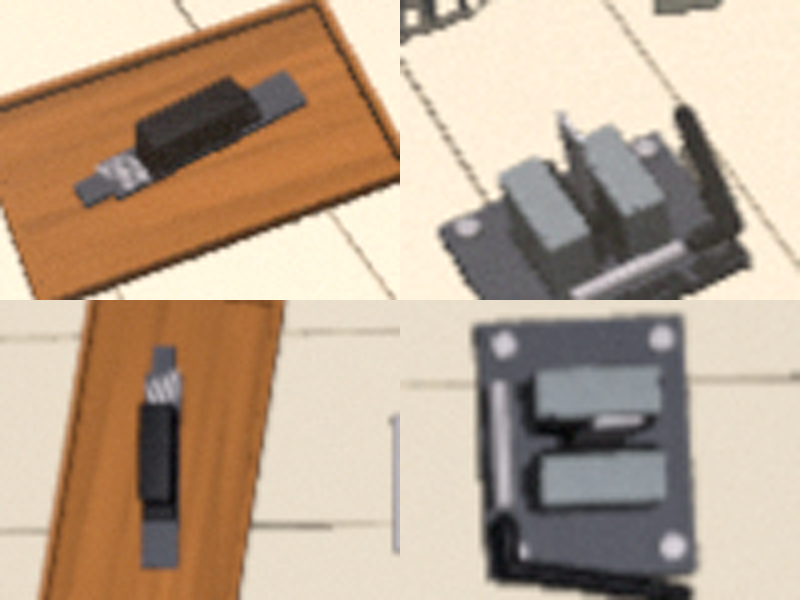

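The crop confirms it. The file is black in the tray with its narrowed toe towards world +x (top of the top view). The grey clamp has its lever towards the robot and the bright bar end between its jaws. Next I fit exact poses.

```bash
cat >> h.py <<'E'
def rect(P):
    c,wh,a=cv2.minAreaRect((P[:,:2]*1000).astype(np.float32)); a=(a+45)%90-45
    return np.round(c,1),np.round(wh,1),round(a,1)
def st():
    s=r.read_state(); w,x,y,z=s["orientation"]
    from scipy.spatial.transform import Rotation as R
    M=R.from_quat([x,y,z,w]).as_matrix(); return s,np.array(s["eef_pos"]),M
def plan(target,yaw_deg):
    s,p,M=st(); d=M.T@(np.array(target)-p); yaw=np.degrees(np.arctan2(M[1,0],M[0,0]))
    print("t",round(s["time_s"],2),"tcp",np.round(p,4),"yaw",round(yaw,2),"tilt",np.round(np.degrees(M[:2,2]),2),"dp",np.round(d,4),"rotz units",round((yaw-yaw_deg)/5,2),"F",np.round(s["force"],2),"gap",round(s["finger_gap"],4),"ff",round(s["finger_force"],1))
E
python3 - <<'E'
from h import *
d=np.load("topd.npy")
def c(x,y,w,h,lo,hi,cam="top",d=d):
    m=np.zeros(d.shape,bool);m[y:y+h,x:x+w]=1
    P=cloud(cam,d,m);return P[(P[:,2]>lo)&(P[:,2]<hi)]
P=c(215,170,30,70,.04,.06);print("griptop",len(P),rect(P))
P=c(218,170,26,70,.0095,.06)
hull=P[(abs(P[:,0]-.545)<.1)&(abs(P[:,1]-.175)<.03)];print("file",rect(hull),np.round(hull.min(0),3),np.round(hull.max(0),3))
v=c(335,160,45,55,.055,.07)
for n,s in(("far",v[v[:,0]>.6]),("near",v[v[:,0]<.6])): print(n,rect(s))
b=c(335,160,45,55,.09,.13);print("bar",rect(b),np.percentile(b[:,2],[5,50,95]), np.polyfit(b[:,1],b[:,0],1))
B=c(330,150,55,70,.008,.017)
from math import degrees,atan
for lo in(1,-1): # side edges of base: extreme y per x bin
    xs=np.arange(.54,.67,.006);e=[(x,(lo*B[abs(B[:,0]-x)<.004][:,1]).max()*lo) for x in xs if (abs(B[:,0]-x)<.004).any()]
    e=np.array(e);k=np.polyfit(e[:,0],e[:,1],1);print("edge",lo,round(degrees(atan(k[0])),2),round(np.polyval(k,.6),4))
d2=np.load("scened.npy");b=c(185,140,65,70,.08,.13,"scene",d2);print(rect(b),np.percentile(b[:,2],[50,95,100]))
plan([.53,-.19,.26],0)
E
```

```text
griptop 223 (array([550.7, 176.1]), array([23.2, 67.4]), -0.2)
file (array([545.8, 175.3]), array([ 57.7, 195.7]), -0.5) [0.448 0.146 0.01 ] [0.644 0.205 0.055]
far (array([ 619.9, -187.2]), array([37.3, 69.5]), 2.4)
near (array([ 580.3, -188.1]), array([36.3, 68.5]), 1.0)
bar (array([ 599.4, -187.8]), array([25.8,  3.9]), -2.0) [0.09083208 0.11073076 0.11552156] [0.0032498  0.60000493]
edge 1 1.32 -0.1288
edge -1 1.52 -0.2472
(array([ 597.5, -187.7]), array([ 4.8, 27.1]), 1.1) [0.0996006  0.1118316  0.11230742]
t 0.4 tcp [ 0.2179 -0.6388  0.2225] yaw 18.83 tilt [-0.01  0.01] dp [ 0.4403 -0.324  -0.0374] rotz units 3.77 F [-0.31 -0.5  -0.52] gap 0.0879 ff 0.0
```

>>> send_rows(
  delta_rot=[
    [0,0,0.6],
    [0,0,1.2],
    [0,0,1.8],
    [0,0,2.4],
    [0,0,3.0],
    [0,0,3.5],
    [0,0,3.5],
    [0,0,3.5],
  ],
  dp=[
    [0.03,-0.022,-0.005],
    [0.06,-0.044,-0.01],
    [0.09,-0.066,-0.015],
    [0.12,-0.088,-0.02],
    [0.15,-0.11,-0.025],
    [0.18,-0.132,-0.03],
    [0.21,-0.155,-0.035],
    [0.24,-0.177,-0.037],
  ],
  claw=[0,0,0,0,0,0,0,0],
)

```text
time_s: 1.07
eef_pos: [0.389, -0.3924, 0.2607]
orientation: [0.001, 1.0, 0.012, 0.001]
force: [0.6, -0.3, -0.1]
finger_gap: 0.0874
finger_force: 0.0
```

```bash
python3 -c "
from h import *
plan([.53,-.19,.26],1.3)"
```

```text
t 1.07 tcp [ 0.389  -0.3924  0.2607] yaw 1.33 tilt [ 0.06 -0.06] dp [ 0.1457 -0.1991  0.0006] rotz units 0.01 F [ 0.65 -0.3  -0.09] gap 0.0874 ff 0.0
```

>>> send_rows(
  delta_rot=[
    [0,0,0],
    [0,0,0],
    [0,0,0],
    [0,0,0],
    [0,0,0],
    [0,0,0],
    [0,0,0],
    [0,0,0],
  ],
  dp=[
    [0.022,-0.03,0],
    [0.044,-0.06,0],
    [0.066,-0.09,0],
    [0.088,-0.12,0],
    [0.11,-0.15,0],
    [0.13,-0.18,0],
    [0.145,-0.2,0],
    [0.145,-0.2,0],
  ],
  claw=[0,0,0,0,0,0,0,0],
)

```text
time_s: 1.73
eef_pos: [0.5315, -0.1839, 0.2599]
orientation: [-0.001, 1.0, 0.016, 0.001]
force: [0.0, 0.2, -0.5]
finger_gap: 0.0878
finger_force: 0.0
```

```bash
python3 - <<'E'
from h import *
i=r.camera_info("wrist");p,d=r.capture("wrist");cv2.imwrite("pics/w1.png",p)
P=cloud("wrist",d,np.ones(d.shape,bool));P=P[(abs(P[:,0]-.6)<.09)&(abs(P[:,1]+.188)<.08)]
for n,lo,hi in(("base",.008,.016),("jaws",.058,.066),("bar",.085,.13)):
    Q=P[(P[:,2]>lo)&(P[:,2]<hi)]
    if n=="bar": Q=Q[(abs(Q[:,0]-.6)<.015)]
    if len(Q)>5: print(n,len(Q),rect(Q),np.percentile(Q[:,2],[5,50,95]).round(4))
    if n=="jaws":
        for s in(Q[Q[:,0]>.6],Q[Q[:,0]<.6]):
            if len(s)>5: print(rect(s))
    if n=="bar" and len(Q)>5:
        T=Q[Q[:,2]>np.percentile(Q[:,2],97)-.002];print("top",len(T),rect(T),np.median(T[:,2]))
plan([.5627,.176,.16],0)
E
```

```text
base 7677 (array([ 598. , -195.4]), array([149.7, 120.6]), 1.0) [0.0096 0.011  0.0127]
jaws 4253 (array([ 597.6, -195.2]), array([76.2, 70.2]), 0.7) [0.0586 0.0607 0.0622]
(array([ 619.6, -195.3]), array([32.3, 69.4]), 1.5)
(array([ 577.8, -195.4]), array([35.5, 69.9]), 1.9)
bar 144 (array([ 597.7, -194.7]), array([ 4.5, 25.3]), 1.8) [0.0974 0.1105 0.1116]
top 111 (array([ 598.1, -194.7]), array([ 3.4, 25.2]), 1.7) 0.11075146919240605
t 1.78 tcp [ 0.5298 -0.1872  0.2597] yaw 1.67 tilt [0.04 0.06] dp [ 0.0434 -0.362   0.1001] rotz units 0.33 F [-0.13 -0.76 -0.41] gap 0.088 ff 0.0
```

>>> send_rows(
  delta_rot=[
    [0,0,0.1],
    [0,0,0.2],
    [0,0,0.3],
    [0,0,0.3],
    [0,0,0.3],
    [0,0,0.3],
    [0,0,0.3],
    [0,0,0.3],
  ],
  dp=[
    [0.004,-0.036,0],
    [0.008,-0.072,0],
    [0.012,-0.11,0.0],
    [0.016,-0.15,0],
    [0.02,-0.19,0.02],
    [0.025,-0.23,0.04],
    [0.03,-0.27,0.05],
    [0.035,-0.31,0.06],
  ],
  claw=[0,0,0,0,0,0,0,0],
)

```text
time_s: 2.45
eef_pos: [0.5552, 0.1135, 0.2003]
orientation: [0.001, 1.0, -0.003, -0.0]
force: [0.5, 0.0, 0.3]
finger_gap: 0.0875
finger_force: 0.0
```

```bash
python3 -c "
from h import *
plan([.53,.176,.18],0)"
```

```text
t 2.45 tcp [0.5552 0.1135 0.2003] yaw -0.35 tilt [-0.03 -0.08] dp [-0.0255 -0.0624  0.0202] rotz units -0.07 F [0.51 0.   0.3 ] gap 0.0875 ff 0.0
```

>>> send_rows(
  delta_rot=[
    [0,0,0],
    [0,0,0],
    [0,0,0],
    [0,0,0],
    [0,0,0],
    [0,0,0],
  ],
  dp=[
    [-0.01,-0.025,0.01],
    [-0.02,-0.045,0.02],
    [-0.025,-0.055,0.02],
    [-0.025,-0.055,0.02],
    [-0.025,-0.055,0.02],
    [-0.025,-0.055,0.02],
  ],
  claw=[0,0,0,0,0,0],
)

```text
time_s: 2.95
eef_pos: [0.532, 0.1669, 0.182]
orientation: [0.0, 1.0, -0.003, 0.001]
force: [0.2, -0.8, -0.3]
finger_gap: 0.0878
finger_force: 0.0
```

```bash
python3 - <<'E'
from h import *
p,d=r.capture("wrist");cv2.imwrite("pics/w2.png",p)
P=cloud("wrist",d,np.ones(d.shape,bool));P=P[(abs(P[:,0]-.55)<.1)&(abs(P[:,1]-.176)<.045)]
Q=P[(P[:,2]>.042)&(P[:,2]<.056)];print("grip",len(Q),rect(Q),np.median(Q[:,2]))
Q=P[(P[:,2]>.0095)&(P[:,2]<.06)&(abs(P[:,1]-.176)<.03)];print("file",rect(Q),np.percentile(Q,[0,100],axis=0).round(4).tolist())
Q=P[P[:,2]<.008];print("floor",np.median(Q[:,2]))
plan([.5627,.176,.10],0)
E
```

```text
grip 2171 (array([550.2, 173.4]), array([24.1, 68.5]), -1.2) 0.04689947112683074
file (array([549.6, 173.3]), array([ 25.7, 159.4]), -1.7) [[0.4696, 0.1593, 0.0095], [0.6293, 0.1881, 0.0492]]
floor 0.005100781177646378
t 3.0 tcp [0.5319 0.1669 0.1819] yaw -0.37 tilt [ 0.09 -0.04] dp [ 0.0306 -0.0094  0.0819] rotz units -0.07 F [0.73 0.01 0.38] gap 0.0877 ff 0.0
```

View pics/w2.png

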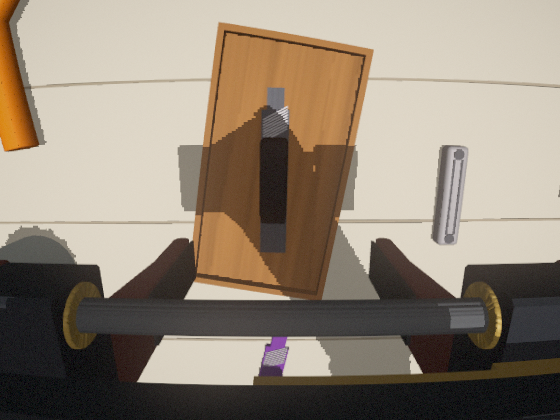

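The wrist picture shows the black file in the tray: toe up at (275,95), grip at (273,180), purple one below at (273,355). Descend with partly closed fingers, gripping slightly ahead of mid-grip.

>>> send_rows(
  delta_rot=[
    [0,0,0.1],
    [0,0,0.2],
    [0,0,0.2],
    [0,0,0.2],
    [0,0,0.2],
    [0,0,0.2],
    [0,0,0.2],
    [0,0,0.2],
  ],
  dp=[
    [0.015,-0.004,0.02],
    [0.03,-0.007,0.045],
    [0.03,-0.007,0.07],
    [0.03,-0.007,0.095],
    [0.03,-0.007,0.115],
    [0.03,-0.007,0.125],
    [0.03,-0.007,0.13],
    [0.03,-0.007,0.13],
  ],
  claw=[100,100,100,100,100,100,100,100],
)

```text
time_s: 3.67
eef_pos: [0.5608, 0.1752, 0.0508]
orientation: [0.0, 1.0, -0.011, -0.0]
force: [0.9, -0.9, 0.1]
finger_gap: 0.0534
finger_force: 0.0
```

```bash
python3 -c "
from h import *
plan([.562,.174,.016],-1.5)"
```

```text
t 3.67 tcp [0.5608 0.1752 0.0508] yaw -1.24 tilt [-0.03 -0.04] dp [0.0012 0.0011 0.0348] rotz units 0.05 F [ 0.88 -0.88  0.08] gap 0.0534 ff 0.0
```

>>> send_rows(
  delta_rot=[
    [0,0,0],
    [0,0,0],
    [0,0,0],
    [0,0,0],
    [0,0,0],
    [0,0,0],
    [0,0,0],
    [0,0,0],
  ],
  dp=[
    [0.001,0.001,0.012],
    [0.001,0.001,0.024],
    [0.001,0.001,0.034],
    [0.001,0.001,0.034],
    [0.001,0.001,0.034],
    [0.001,0.001,0.034],
    [0.001,0.001,0.034],
    [0.001,0.001,0.034],
  ],
  claw=[100,100,100,110,255,255,255,255],
)

```text
time_s: 4.33
eef_pos: [0.562, 0.1755, 0.0177]
orientation: [-0.0, 1.0, -0.01, 0.0]
force: [-0.0, -2.0, 1.4]
finger_gap: 0.0264
finger_force: 1.2
```

>>> send_rows(
  delta_rot=[
    [0,0,0],
    [0,0,0],
    [0,0,0],
    [0,0,0],
  ],
  dp=[
    [0,0,0],
    [0,0,0],
    [0,0,0],
    [0,0,0],
  ],
  claw=[255,255,255,255],
)

```text
time_s: 4.67
eef_pos: [0.5619, 0.1753, 0.0176]
orientation: [-0.0, 1.0, -0.01, 0.0]
force: [-0.9, -0.9, 4.4]
finger_gap: 0.0241
finger_force: 30.0
```

```bash
python3 -c "
from h import *
plan([.562,.174,.016],-1.5)"
```

```text
t 4.67 tcp [0.5619 0.1753 0.0176] yaw -1.17 tilt [0.04 0.01] dp [0.0001 0.0013 0.0016] rotz units 0.07 F [-0.91 -0.88  4.41] gap 0.0241 ff 30.0
```

>>> send_rows(
  delta_rot=[
    [0,0,0],
    [0,0,0],
    [0,0,0],
    [0,0,0],
    [0,0,0],
    [0,0,0],
    [0,0,0],
    [0,0,0],
  ],
  dp=[
    [0,0,-0.01],
    [0,0,-0.025],
    [0,0,-0.045],
    [0,0,-0.07],
    [0,0,-0.1],
    [0,0,-0.13],
    [0,0,-0.145],
    [0,0,-0.145],
  ],
  claw=[255,255,255,255,255,255,255,255],
)

```text
time_s: 5.33
eef_pos: [0.5636, 0.1763, 0.1664]
orientation: [-0.001, 1.0, -0.01, 0.003]
force: [0.5, 0.1, -1.0]
finger_gap: 0.0238
finger_force: 30.0
```

```bash
python3 - <<'E'
from h import *
p,d=r.capture("wrist");cv2.imwrite("pics/w3.png",p)
s,t,M=st()
P=cloud("wrist",d,np.ones(d.shape,bool))-t;P=P[(abs(P[:,0])<.12)&(abs(P[:,1])<.03)&(abs(P[:,2])<.04)]
print(len(P),np.percentile(P,[0,50,100],axis=0).round(4).tolist())
Q=P[(P[:,0]>.03)&(P[:,2]<.01)];print(len(Q),rect(Q), np.degrees(np.arctan(np.polyfit(Q[:,0],Q[:,2],1)[0])),np.median(Q[:,2]))
Q=P[(P[:,0]>-.03)&(P[:,0]<.05)&(P[:,2]>.02)];print("grip",rect(Q) if len(Q)>4 else 0)
plan([.545,-.188,.16],1.3)
E
```

```text
12776 [[-0.0749, -0.0231, -0.0101], [0.0149, -0.0013, 0.0278], [0.0677, 0.0205, 0.04]]
3432 (array([48.8, -1.8]), array([26.1, 37.7]), -0.8) -0.20793223413244988 -0.006297581797857166
grip (array([-3.3, -1.3]), array([43.6, 53.4]), -0.0)
t 5.38 tcp [0.5624 0.1756 0.164 ] yaw -1.16 tilt [0.19 0.06] dp [-0.01    0.3639  0.0035] rotz units -0.49 F [ 0.64 -0.37 -1.31] gap 0.0235 ff 30.0
```

View pics/w3.png

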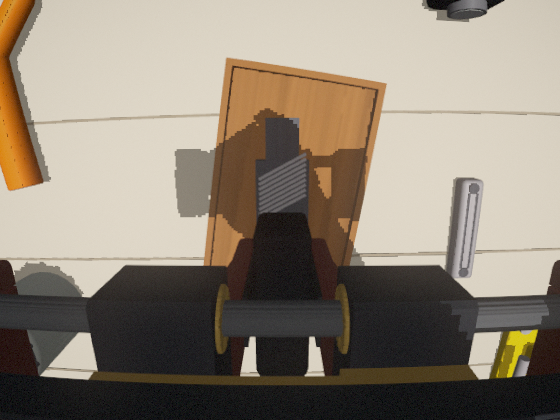

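The file is held level, toe at (283,118), about 68 mm ahead of the TCP and its underside about 12 mm below the TCP. Carry it to the clamp.

>>> send_rows(
  delta_rot=[
    [0,0,0],
    [0,0,0],
    [0,0,-0.1],
    [0,0,-0.2],
    [0,0,-0.3],
    [0,0,-0.4],
    [0,0,-0.5],
    [0,0,-0.5],
  ],
  dp=[
    [0,0.01,0],
    [0,0.03,0],
    [0,0.06,0],
    [0,0.095,0],
    [0,0.13,0],
    [0,0.165,0],
    [0,0.2,0],
    [0,0.23,0],
  ],
  claw=[255,255,255,255,255,255,255,255],
)

```text
time_s: 6.05
eef_pos: [0.5546, -0.0584, 0.1599]
orientation: [0.0, 1.0, 0.011, -0.002]
force: [-0.1, -0.6, -0.3]
finger_gap: 0.0239
finger_force: 30.0
```

```bash
python3 -c "
from h import *
plan([.553,-.188,.16],1.3)"
```

```text
t 6.05 tcp [ 0.5546 -0.0584  0.1599] yaw 1.26 tilt [-0.25 -0.04] dp [-0.0045  0.1296  0.    ] rotz units -0.01 F [-0.08 -0.62 -0.31] gap 0.0239 ff 30.0
```

>>> send_rows(
  delta_rot=[
    [0,0,0],
    [0,0,0],
    [0,0,0],
    [0,0,0],
    [0,0,0],
    [0,0,0],
    [0,0,0],
    [0,0,0],
  ],
  dp=[
    [-0.001,0.03,0],
    [-0.002,0.06,0],
    [-0.004,0.09,0],
    [-0.004,0.115,0],
    [-0.004,0.125,0],
    [-0.004,0.125,0],
    [-0.004,0.125,0],
    [-0.004,0.125,0],
  ],
  claw=[255,255,255,255,255,255,255,255],
)

```text
time_s: 6.72
eef_pos: [0.5556, -0.1774, 0.1614]
orientation: [-0.001, 1.0, 0.013, -0.001]
force: [0.4, 0.1, -1.4]
finger_gap: 0.0242
finger_force: 30.0
```

```bash
python3 - <<'E'
from h import *
F=[]
s,t,M=st()
p,d=r.capture("scene");cv2.imwrite("pics/s4.png",p)
m=np.zeros(d.shape,bool);m[120:220,170:270]=1
P=cloud("scene",d,m)
Q=P[(P[:,2]>.09)&(P[:,2]<.125)&(abs(P[:,0]-.599)<.012)&(abs(P[:,1]+.188)<.025)];print("bar",len(Q),np.percentile(Q,[0,50,100],axis=0).round(4).tolist() if len(Q) else 0)
plan([.553,-.1885,.16],1.3)
for i in range(8):
    r.capture("wrist");F.append(r.read_state()["force"])
print("F0",np.mean(F,0).round(2),np.std(F,0).round(2));plan([.555,-.188,.126],1.3)
E
```

```text
bar 32 [[0.5955, -0.2017, 0.0914], [0.5991, -0.1855, 0.1042], [0.6002, -0.1759, 0.1135]]
t 6.77 tcp [ 0.5558 -0.1772  0.1617] yaw 1.52 tilt [-0.04  0.07] dp [-0.0031  0.0112  0.0017] rotz units 0.04 F [ 0.07  0.29 -1.07] gap 0.0237 ff 30.0
F0 [-0.16 -0.09 -1.29] [0.37 0.46 0.55]
t 7.17 tcp [ 0.5559 -0.1795  0.1623] yaw 1.36 tilt [ 0.01 -0.  ] dp [-0.0011  0.0085  0.0363] rotz units 0.01 F [ 0.07  0.29 -1.65] gap 0.0237 ff 30.0
```

>>> send_rows(
  delta_rot=[
    [0,0,0],
    [0,0,0],
    [0,0,0],
    [0,0,0],
    [0,0,0],
    [0,0,0],
    [0,0,0],
    [0,0,0],
  ],
  dp=[
    [0,0.004,0],
    [0,0.0085,0],
    [0,0.0085,0.01],
    [0,0.0085,0.02],
    [0,0.0085,0.03],
    [0,0.0085,0.035],
    [0,0.0085,0.036],
    [0,0.0085,0.036],
  ],
  claw=[255,255,255,255,255,255,255,255],
)

```text
time_s: 7.83
eef_pos: [0.5556, -0.188, 0.1253]
orientation: [-0.0, 1.0, 0.012, -0.001]
force: [0.4, 0.4, -0.3]
finger_gap: 0.0239
finger_force: 30.0
```

>>> send_rows(
  delta_rot=[
    [0,0,0],
    [0,0,0],
    [0,0,0],
    [0,0,0],
  ],
  dp=[
    [0,0,0.0005],
    [0,0,0.001],
    [0,0,0.0015],
    [0,0,0.0015],
  ],
  claw=[255,255,255,255],
)

```text
time_s: 8.17
eef_pos: [0.5562, -0.1883, 0.1249]
orientation: [0.0, 1.0, 0.012, 0.0]
force: [0.2, -1.0, -1.9]
finger_gap: 0.0238
finger_force: 30.0
```

```bash
python3 -c "
from h import *
plan([.556,-.1885,.123],1.3)"
```

```text
t 8.17 tcp [ 0.5562 -0.1883  0.1249] yaw 1.34 tilt [ 0.03 -0.01] dp [-0.0002  0.0002  0.0019] rotz units 0.01 F [ 0.21 -1.03 -1.93] gap 0.0238 ff 30.0
```

>>> send_rows(
  delta_rot=[
    [0,0,0],
    [0,0,0],
    [0,0,0],
    [0,0,0],
  ],
  dp=[
    [0,0,0.0005],
    [0,0,0.001],
    [0,0,0.0015],
    [0,0,0.0015],
  ],
  claw=[255,255,255,255],
)

```text
time_s: 8.5
eef_pos: [0.556, -0.1883, 0.1231]
orientation: [0.0, 1.0, 0.012, 0.0]
force: [0.9, -0.3, -0.3]
finger_gap: 0.0241
finger_force: 30.0
```

>>> send_rows(
  delta_rot=[
    [0,0,0],
    [0,0,0],
    [0,0,0],
    [0,0,0],
  ],
  dp=[
    [0,0,0.0005],
    [0,0,0.001],
    [0,0,0.001],
    [0,0,0.001],
  ],
  claw=[255,255,255,255],
)

```text
time_s: 8.83
eef_pos: [0.5563, -0.1883, 0.1225]
orientation: [0.0, 1.0, 0.012, 0.0]
force: [-0.4, 0.0, 1.6]
finger_gap: 0.0238
finger_force: 30.0
```

>>> send_rows(
  delta_rot=[
    [0,0,0],
    [0,0,0],
    [0,0,0],
    [0,0,0],
  ],
  dp=[
    [0,0,0.0005],
    [0,0,0.001],
    [0,0,0.001],
    [0,0,0.001],
  ],
  claw=[255,255,255,255],
)

```text
time_s: 9.17
eef_pos: [0.5565, -0.1883, 0.1216]
orientation: [0.0, 1.0, 0.012, 0.001]
force: [-1.0, 0.3, 4.4]
finger_gap: 0.0239
finger_force: 30.0
```

```bash
cat >> h.py <<'E'
def avg(n=4):
    F=[];X=[]
    for i in range(n):
        r.capture("wrist");s=r.read_state();F.append(s["force"]);X.append(s["eef_pos"])
    print("avg F",np.mean(F,0).round(2),"pos",np.mean(X,0).round(4))
E
python3 -c "
from h import *
avg(6);plan([.64,-.1865,.1215],1.3)"
```

```text
avg F [-0.63  0.19  4.85] pos [ 0.5564 -0.1883  0.1215]
t 9.47 tcp [ 0.5563 -0.1883  0.1214] yaw 1.34 tilt [ 0.04 -0.01] dp [ 0.0837  0.0001 -0.0001] rotz units 0.01 F [ 0.47 -1.04  5.65] gap 0.0239 ff 30.0
```

>>> send_rows(
  delta_rot=[
    [0,0,0],
    [0,0,0],
    [0,0,0],
    [0,0,0],
    [0,0,0],
    [0,0,0],
  ],
  dp=[
    [0.0,0,0.0005],
    [0.003,0,0.0005],
    [0.007,0,0.0005],
    [0.011,0,0.0005],
    [0.015,0,0.0005],
    [0.02,0,0.0005],
  ],
  claw=[255,255,255,255,255,255],
)

```text
time_s: 9.97
eef_pos: [0.5743, -0.1883, 0.1206]
orientation: [0.0, 1.0, 0.011, -0.002]
force: [-5.6, -0.2, 8.8]
finger_gap: 0.0241
finger_force: 30.0
```

```bash
python3 -c "
from h import *
avg(3);plan([.64,-.1865,.121],1.3)"
```

```text
avg F [-4.61 -0.94  8.85] pos [ 0.5751 -0.1882  0.1206]
t 10.12 tcp [ 0.5748 -0.1882  0.1206] yaw 1.31 tilt [-0.16 -0.02] dp [ 0.0652 -0.0002 -0.0006] rotz units 0.0 F [-4.66 -0.59  9.89] gap 0.0239 ff 30.0
```

>>> send_rows(
  delta_rot=[
    [0,0,0],
    [0,0,0],
    [0,0,0],
    [0,0,0],
    [0,0,0],
    [0,0,0],
  ],
  dp=[
    [0.004,0,-0.0003],
    [0.008,0,-0.0005],
    [0.013,0,-0.0005],
    [0.018,0,-0.0005],
    [0.023,0,-0.0005],
    [0.028,0,-0.0005],
  ],
  claw=[255,255,255,255,255,255],
)

```text
time_s: 10.62
eef_pos: [0.6023, -0.1876, 0.1209]
orientation: [0.0, 1.0, 0.011, -0.002]
force: [-5.1, -1.1, 7.3]
finger_gap: 0.0242
finger_force: 30.0
```

>>> send_rows(
  delta_rot=[
    [0,0,0],
    [0,0,0],
    [0,0,0],
  ],
  dp=[
    [0.005,0,0],
    [0.01,0,0],
    [0.015,0,0],
  ],
  claw=[255,255,255],
)

```text
time_s: 10.87
eef_pos: [0.6172, -0.1872, 0.1208]
orientation: [0.0, 1.0, 0.011, -0.002]
force: [-4.4, -0.7, 7.2]
finger_gap: 0.0237
finger_force: 30.0
```

```bash
python3 -c "
from h import *
avg(2);plan([.645,-.187,.121],1.3)"
```

```text
avg F [-3.85 -0.4   7.19] pos [ 0.6181 -0.1871  0.1209]
t 10.97 tcp [ 0.6179 -0.1871  0.1209] yaw 1.33 tilt [-0.19 -0.02] dp [ 0.0271  0.0005 -0.0002] rotz units 0.01 F [-4.27 -0.79  7.22] gap 0.0237 ff 30.0
```

>>> send_rows(
  delta_rot=[
    [0,0,0],
    [0,0,0],
    [0,0,0],
    [0,0,0],
    [0,0,0],
    [0,0,0],
  ],
  dp=[
    [0.005,0,0],
    [0.01,0,0],
    [0.015,0,0],
    [0.02,0,0],
    [0.024,0,0],
    [0.024,0,0],
  ],
  claw=[255,255,255,255,255,255],
)

```text
time_s: 11.47
eef_pos: [0.6417, -0.1866, 0.1207]
orientation: [0.0, 1.0, 0.012, -0.002]
force: [-4.5, 0.2, 6.8]
finger_gap: 0.0237
finger_force: 30.0
```

>>> send_rows(
  delta_rot=[
    [0,0,0],
    [0,0,0],
    [0,0,0],
    [0,0,0],
    [0,0,0],
    [0,0,0],
    [0,0,0],
    [0,0,0],
  ],
  dp=[
    [0,0,-0.006],
    [0,0,-0.016],
    [0,0,-0.022],
    [0,0,-0.022],
    [-0.025,0,-0.022],
    [-0.05,0,-0.022],
    [-0.075,0,-0.022],
    [-0.086,0,-0.022],
  ],
  claw=[255,255,255,255,255,255,255,255],
)

```text
time_s: 12.13
eef_pos: [0.5537, -0.1887, 0.1428]
orientation: [0.0, 1.0, 0.011, -0.001]
force: [-0.1, -0.3, -1.5]
finger_gap: 0.0236
finger_force: 30.0
```

```bash
python3 - <<'E'
from h import *
avg(4)
p,d=r.capture("wrist");s,t,M=st()
P=cloud("wrist",d,np.ones(d.shape,bool))-t;P=P[(abs(P[:,0])<.12)&(abs(P[:,1])<.03)&(abs(P[:,2])<.02)]
Q=P[(P[:,0]>.035)&(P[:,2]<.01)];k=np.polyfit(Q[:,0],Q[:,2],1);print(Q.max(0),np.degrees(np.arctan(k[0])),np.median(Q[:,2]),rect(Q))
plan([.556,-.1885,.1245],1.3)
E
```

```text
avg F [-0.34  0.02 -1.93] pos [ 0.5559 -0.1886  0.1434]
[ 0.06770823  0.01318572 -0.00408648] -0.21135414684245057 -0.0063424250867465115 (array([51.2,  0.2]), array([32.8, 26. ]), 1.0)
t 12.38 tcp [ 0.5586 -0.188   0.1436] yaw 1.37 tilt [0.11 0.  ] dp [-0.0027  0.0004  0.0191] rotz units 0.01 F [-0.52 -0.31 -2.78] gap 0.0239 ff 30.0
```

>>> send_rows(
  delta_rot=[
    [0,0,0],
    [0,0,0],
    [0,0,0],
    [0,0,0],
    [0,0,0],
    [0,0,0],
    [0,0,0],
    [0,0,0],
  ],
  dp=[
    [0,0,0.008],
    [0,0,0.015],
    [0,0,0.018],
    [0,0,0.019],
    [0,0,0.02],
    [0,0,0.021],
    [0,0,0.0218],
    [0,0,0.0218],
  ],
  claw=[255,255,255,255,255,255,255,255],
)

```text
time_s: 13.05
eef_pos: [0.5576, -0.188, 0.1219]
orientation: [0.0, 1.0, 0.012, 0.001]
force: [-0.1, 0.9, 2.8]
finger_gap: 0.0235
finger_force: 30.0
```

>>> send_rows(
  delta_rot=[
    [0,0,0],
    [0,0,0],
    [0,0,0],
    [0,0,0],
    [0,0,0],
    [0,0,0],
    [0,0,0],
    [0,0,0],
  ],
  dp=[
    [0.003,0,0],
    [0.007,0,0],
    [0.012,0,0],
    [0.017,0,0],
    [0.022,0,0],
    [0.027,0,0],
    [0.032,0,0],
    [0.037,0,0],
  ],
  claw=[255,255,255,255,255,255,255,255],
)

```text
time_s: 13.72
eef_pos: [0.5943, -0.1876, 0.1214]
orientation: [0.0, 1.0, 0.012, -0.0]
force: [-4.6, 1.2, 6.0]
finger_gap: 0.0237
finger_force: 30.0
```

>>> send_rows(
  delta_rot=[
    [0,0,0],
    [0,0,0],
    [0,0,0],
    [0,0,0],
    [0,0,0],
    [0,0,0],
    [0,0,0],
    [0,0,0],
  ],
  dp=[
    [0.005,0,0.0001],
    [0.011,0,0.0002],
    [0.017,0,0.0002],
    [0.023,0,0.0002],
    [0.029,0,0.0002],
    [0.035,0,0.0002],
    [0.041,0,0.0002],
    [0.047,0,0.0002],
  ],
  claw=[255,255,255,255,255,255,255,255],
)

```text
time_s: 14.38
eef_pos: [0.641, -0.1865, 0.1211]
orientation: [0.0, 1.0, 0.012, -0.001]
force: [-3.7, -0.1, 6.0]
finger_gap: 0.0236
finger_force: 30.0
```

>>> send_rows(
  delta_rot=[
    [0,0,0],
    [0,0,0],
    [0,0,0],
    [0,0,0],
    [0,0,0],
    [0,0,0],
    [0,0,0],
    [0,0,0],
  ],
  dp=[
    [0.001,0,0],
    [0.001,0,-0.006],
    [0.001,0,-0.016],
    [0.001,0,-0.022],
    [0.001,0,-0.022],
    [-0.025,0,-0.022],
    [-0.055,0,-0.022],
    [-0.085,0,-0.022],
  ],
  claw=[255,255,255,255,255,255,255,255],
)

```text
time_s: 15.05
eef_pos: [0.5553, -0.188, 0.143]
orientation: [-0.0, 1.0, 0.012, 0.0]
force: [-0.5, 0.1, -0.7]
finger_gap: 0.0239
finger_force: 30.0
```

```bash
python3 -c "
from h import *
avg(4);plan([.556,-.1885,.1215],1.3)"
```

```text
avg F [-1.48  0.01 -1.38] pos [ 0.5522 -0.189   0.1429]
t 15.25 tcp [ 0.556  -0.1886  0.1436] yaw 1.3 tilt [ 0.06 -0.02] dp [ 0.     -0.0001  0.0221] rotz units -0.0 F [ 0.25  0.61 -0.82] gap 0.0237 ff 30.0
```

>>> send_rows(
  delta_rot=[
    [0,0,0],
    [0,0,0],
    [0,0,0],
    [0,0,0],
    [0,0,0],
    [0,0,0],
    [0,0,0],
    [0,0,0],
  ],
  dp=[
    [0,0,0.008],
    [0,0,0.015],
    [0,0,0.018],
    [0,0,0.019],
    [0,0,0.02],
    [0,0,0.021],
    [0,0,0.022],
    [0,0,0.0221],
  ],
  claw=[255,255,255,255,255,255,255,255],
)

```text
time_s: 15.92
eef_pos: [0.5568, -0.1881, 0.1217]
orientation: [0.0, 1.0, 0.012, 0.001]
force: [-0.3, 2.0, 4.5]
finger_gap: 0.0238
finger_force: 30.0
```

>>> send_rows(
  delta_rot=[
    [0,0,0],
    [0,0,0],
    [0,0,0],
    [0,0,0],
    [0,0,0],
    [0,0,0],
    [0,0,0],
    [0,0,0],
  ],
  dp=[
    [0.003,0,0],
    [0.007,0,0],
    [0.012,0,0],
    [0.017,0,0],
    [0.022,0,0],
    [0.027,0,0],
    [0.032,0,0],
    [0.037,0,0],
  ],
  claw=[255,255,255,255,255,255,255,255],
)

```text
time_s: 16.58
eef_pos: [0.5926, -0.1882, 0.1213]
orientation: [0.0, 1.0, 0.011, -0.001]
force: [-4.5, -0.4, 6.3]
finger_gap: 0.0239
finger_force: 30.0
```

>>> send_rows(
  delta_rot=[
    [0,0,0],
    [0,0,0],
    [0,0,0],
    [0,0,0],
    [0,0,0],
    [0,0,0],
    [0,0,0],
    [0,0,0],
  ],
  dp=[
    [0.005,0,0.0001],
    [0.011,0,0.0001],
    [0.017,0,0.0001],
    [0.023,0,0.0001],
    [0.029,0,0.0001],
    [0.035,0,0.0001],
    [0.042,0,0.0001],
    [0.049,0,0.0001],
  ],
  claw=[255,255,255,255,255,255,255,255],
)

```text
time_s: 17.25
eef_pos: [0.6414, -0.1871, 0.1211]
orientation: [0.0, 1.0, 0.011, -0.001]
force: [-3.5, 0.4, 6.1]
finger_gap: 0.0243
finger_force: 30.0
```

>>> send_rows(
  delta_rot=[
    [0,0,0],
    [0,0,0],
    [0,0,0],
    [0,0,0],
    [0,0,0],
    [0,0,0],
    [0,0,0],
    [0,0,0],
  ],
  dp=[
    [0,0,0],
    [0,0,-0.006],
    [0,0,-0.016],
    [0,0,-0.032],
    [0,0,-0.045],
    [0,-0.01,-0.045],
    [-0.01,-0.03,-0.045],
    [-0.02,-0.06,-0.045],
  ],
  claw=[255,255,255,255,255,255,255,255],
)

```text
time_s: 17.92
eef_pos: [0.6204, -0.1287, 0.166]
orientation: [0.001, 1.0, 0.009, 0.0]
force: [0.5, 0.2, -2.2]
finger_gap: 0.0237
finger_force: 30.0
```

```bash
python3 -c "
from h import *
plan([.562,.1755,.16],-5)"
```

```text
t 17.92 tcp [ 0.6204 -0.1287  0.166 ] yaw 1.08 tilt [ 0.05 -0.09] dp [-0.0527 -0.3052  0.0054] rotz units 1.22 F [ 0.53  0.24 -2.23] gap 0.0237 ff 30.0
```

>>> send_rows(
  delta_rot=[
    [0,0,0.2],
    [0,0,0.4],
    [0,0,0.6],
    [0,0,0.8],
    [0,0,1.0],
    [0,0,1.2],
    [0,0,1.2],
    [0,0,1.2],
  ],
  dp=[
    [-0.007,-0.035,0],
    [-0.014,-0.07,0],
    [-0.021,-0.105,0],
    [-0.028,-0.14,0],
    [-0.035,-0.175,0],
    [-0.042,-0.21,0],
    [-0.049,-0.245,0],
    [-0.053,-0.28,0.0],
  ],
  claw=[255,255,255,255,255,255,255,255],
)

```text
time_s: 18.58
eef_pos: [0.5596, 0.1543, 0.166]
orientation: [-0.0, 0.999, -0.04, -0.0]
force: [-0.1, 0.6, -1.4]
finger_gap: 0.0241
finger_force: 30.0
```

>>> send_rows(
  delta_rot=[
    [0,0,0],
    [0,0,0],
    [0,0,0],
    [0,0,0],
    [0,0,0],
    [0,0,0],
  ],
  dp=[
    [0,-0.015,0],
    [0,-0.02,0.005],
    [0,-0.02,0.025],
    [0,-0.02,0.045],
    [0,-0.02,0.05],
    [0,-0.02,0.05],
  ],
  claw=[255,255,255,255,255,255],
)

```text
time_s: 19.08
eef_pos: [0.5614, 0.1701, 0.114]
orientation: [0.001, 0.999, -0.041, -0.002]
force: [0.4, 0.8, -1.2]
finger_gap: 0.0239
finger_force: 30.0
```

```bash
python3 -c "
from h import *
avg(2);plan([.562,.1745,.0176],-5)"
```

```text
avg F [ 0.3  -0.03 -0.65] pos [0.5627 0.171  0.1158]
t 19.18 tcp [0.5631 0.1712 0.1163] yaw -4.73 tilt [ 0.01 -0.01] dp [-0.0014 -0.0032  0.0987] rotz units 0.05 F [-0.01 -0.94 -0.75] gap 0.0237 ff 30.0
```

Descend to about 2 mm above the floor, then touch gently.

>>> send_rows(
  delta_rot=[
    [0,0,0],
    [0,0,0],
    [0,0,0],
    [0,0,0],
    [0,0,0],
    [0,0,0],
    [0,0,0],
    [0,0,0],
  ],
  dp=[
    [0,-0.003,0.02],
    [0,-0.003,0.045],
    [0,-0.003,0.07],
    [0,-0.003,0.085],
    [0,-0.003,0.092],
    [0,-0.003,0.095],
    [0,-0.003,0.0965],
    [0,-0.003,0.0965],
  ],
  claw=[255,255,255,255,255,255,255,255],
)

```text
time_s: 19.85
eef_pos: [0.5639, 0.1751, 0.0206]
orientation: [-0.0, 0.999, -0.041, 0.001]
force: [-0.9, 0.7, -0.6]
finger_gap: 0.024
finger_force: 30.0
```

>>> send_rows(
  delta_rot=[
    [0,0,0],
    [0,0,0],
    [0,0,0],
    [0,0,0],
  ],
  dp=[
    [0,0,0.0005],
    [0,0,0.001],
    [0,0,0.001],
    [0,0,0.001],
  ],
  claw=[255,255,255,255],
)

```text
time_s: 20.18
eef_pos: [0.5632, 0.1749, 0.0189]
orientation: [-0.0, 0.999, -0.041, 0.0]
force: [-1.1, -0.1, -1.5]
finger_gap: 0.0237
finger_force: 30.0
```

>>> send_rows(
  delta_rot=[
    [0,0,0],
    [0,0,0],
    [0,0,0],
    [0,0,0],
  ],
  dp=[
    [0,0,0.0004],
    [0,0,0.0008],
    [0,0,0.001],
    [0,0,0.001],
  ],
  claw=[255,255,255,255],
)

```text
time_s: 20.52
eef_pos: [0.563, 0.1749, 0.0177]
orientation: [0.0, 0.999, -0.041, 0.0]
force: [-0.9, -0.2, 1.5]
finger_gap: 0.0241
finger_force: 30.0
```

Touching (about +3 N). Release and withdraw.

>>> send_rows(
  delta_rot=[
    [0,0,0],
    [0,0,0],
    [0,0,0],
    [0,0,0],
    [0,0,0],
    [0,0,0],
    [0,0,0],
    [0,0,0],
  ],
  dp=[
    [0,0,0],
    [0,0,0],
    [0,0,0],
    [0,0,0],
    [0,0,0],
    [0,0,0],
    [0,0,0],
    [0,0,0],
  ],
  claw=[100,100,100,100,100,100,100,100],
)

```text
time_s: 21.18
eef_pos: [0.563, 0.1748, 0.0175]
orientation: [0.0, 0.999, -0.041, 0.0]
force: [0.7, -0.5, 0.2]
finger_gap: 0.0536
finger_force: 0.0
```

>>> send_rows(
  delta_rot=[
    [0,0,0],
    [0,0,0],
    [0,0,0],
    [0,0,0],
    [0,0,0],
    [0,0,0],
    [0,0,0],
    [0,0,0],
  ],
  dp=[
    [0,0,-0.01],
    [0,0,-0.03],
    [0,0,-0.06],
    [0,0,-0.095],
    [0,0,-0.13],
    [-0.01,0,-0.16],
    [-0.03,0,-0.165],
    [-0.03,0,-0.165],
  ],
  claw=[100,100,100,100,100,100,100,100],
)

```text
time_s: 21.85
eef_pos: [0.5319, 0.1787, 0.1859]
orientation: [-0.001, 0.999, -0.04, 0.002]
force: [-1.0, 0.3, -1.6]
finger_gap: 0.0532
finger_force: 0.0
```

```bash
python3 - <<'E'
from h import *
avg(4);p,d=r.capture("wrist");cv2.imwrite("pics/w5.png",p)
P=cloud("wrist",d,np.ones(d.shape,bool));P=P[(abs(P[:,0]-.55)<.1)&(abs(P[:,1]-.176)<.03)&(P[:,2]>.0095)&(P[:,2]<.06)]
print(rect(P),np.percentile(P,[0,100],axis=0).round(4).tolist())
B=P[(P[:,0]>.59)];print("toe z",np.median(B[:,2]));B=P[(P[:,0]<.505)];print("tail z",np.median(B[:,2]))
plan([.5,.17,.18],0)
E
```

```text
avg F [ 0.25 -0.41 -0.33] pos [0.5329 0.1772 0.1829]
(array([551.2, 174.8]), array([ 26. , 159.2]), -4.8) [[0.4712, 0.1577, 0.0095], [0.6311, 0.1936, 0.0492]]
toe z 0.011137111679987845
tail z 0.010798318091549169
t 22.1 tcp [0.5332 0.1768 0.1815] yaw -4.69 tilt [-0.08 -0.04] dp [-0.0325  0.0094  0.0016] rotz units -0.94 F [ 0.23 -0.92  0.33] gap 0.0534 ff 0.0
```

View pics/w5.png

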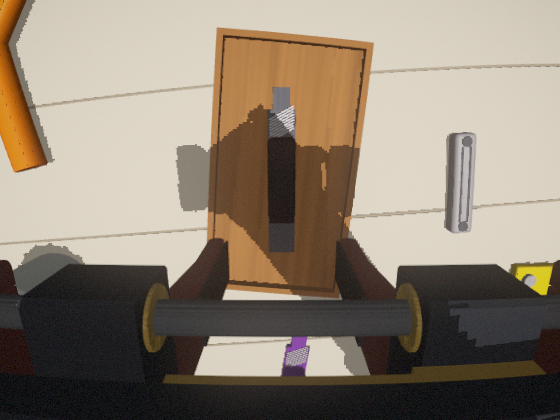

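The file lies flat in the tray, toe at (282,92) and grip at (282,180). The gripper is clear and the bystanders in view are in place.

```bash
python3 -c "
from workcell import r
print(r.hand_in())"
```

```text
the job is handed in; nothing more can be done
None
```

I handed the job in at about 22 s, with no verdict returned: three forward strokes across the bar at about 7–10 N (force sampled a few times per stroke), lifted clear before each return, and the file is lying flat in its tray, released, with the gripper clear.

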